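Roll the pipe offcut up the gutter and close the keeper

ROBOT

A 6-joint arm with a two-finger parallel gripper is mounted at the origin on a cart in front of the work surface, level with it; the furniture and walls round the work are solid. World frame = base frame: x ahead of the robot, y to its left, z up, the work surface at z = 0. Lengths are in mm, angles in rad, forces in N, time in s.
With the tool pointing down it reaches from about 350 to 875 mm from the base axis. Payload 4.2 kg.
Tool frame: the origin (TCP) lies between the finger pads; the fingertips stand 14 mm ahead of it and the grasp point (between the pads) lies 5 mm behind it; z points along the fingers, y is the line along which they close (so a half turn about z gives the same grasp; the last joint's range is limited). The gripper opens to 85 mm and grips with 20 to 120 N. Pads are 22 mm wide; open, the fingers measure 114 mm over their backs; the gripper's body (76 mm by 85 mm) begins 54 mm behind the grasp point. The pads swing forward as they close: fully open they stand 13 mm farther back than shut.
Start: joints at [-0.95, 0.385, 0.008, 0, -1.194, -0.259], TCP at [221.238, -584.511, 245.312] pointing down, gripper open.
Joint ranges: [-3.14, 3.14], [-1.21, 2.06], [-1.07, 1.41], [-3.16, 2.05], [-2.99, -0.16], [-3.1, 3.1]. Speed limits (rad/s): [2.79, 2.79, 3.14, 3.14, 3.14, 3.14].

INTERFACE

Orientations are given as a unit quaternion [x, y, z, w].
In Python, from bench import * gives the robot as it stands.
- The arm moves only by the tool carry_out, never from a script. Its argument "motion" is a list of rows, each a list of 7 numbers: the turn, a rotation vector about the tool's x, y, z in rad, then the shift along the tool's x, y, z in mm, then the opening, from -1 (shut) to 1 (fully open), so that 0 is half open. A call has 1 to 5 rows; each row is the pose to reach, as a shift and turn from the pose commanded when the call began, along the tool's axes at that moment; what a row does not reach only later rows make up. A row lasts 1/8 s, in which the tool goes at most 62.5 mm and 10.7 degrees, less where a joint would pass 70% of its speed; a pose out of reach is approached as far as the arm can. A call with a gripper value outside its range is refused whole. The fingers move at their own pace and stop on an object; the grip force is fixed at half the most. Time passes only in rows, so rows that repeat a pose let the fingers close. It gives the time, the measured TCP pose, the force, the opening and the grip force at its end, in the units of the state.
- read_state(): the state, without advancing time (a new reading comes with each control period).
- get_image(name): name is "scene" or "top"; returns a dict with "color" (480x640x3 uint8, blue, green, red), "mtx" (3x3 intrinsics, pixels), "k1" (the pictures are not rectified: a ray, as slopes to the right and down, at radius r is drawn at 1 + k1 r^2 times it, then the intrinsics apply), "position" and "orientation" of the camera in the world. Camera axes: x right, y down, z forward; pixel columns grow to the right and rows downward; lengths in mm; the calibration is good to about 2 mm. A picture is of the moment at which its call begins. There is no depth.
- job_done(): hands the job in; it is judged then, once.
The state is a dict: "clock": time; "joints": joint angles; "joint_vel": joint speeds; "joint_efforts": joint torques, N m; "position": TCP position; "ee_rot": TCP orientation; "contact_force": force on the tool from outside, world axes, zero at the start; "wrist_torque": the same for the moment, N m; "gripper_width": finger opening in mm; "grasp_force": force on a finger pad.
Only numpy, scipy, OpenCV 4.12 (cv2) and the standard library are available. Lean on these libraries where they do the work, as an engineer would, in place of code of your own. Each camera call takes 0.05 s, during which the arm holds its last target. There are 200 camera calls.

TASK

Push the steel pipe offcut up the sloped gutter with the fingertips, over the crest, so that it comes to rest in the pocket against the yellow end stop; do not lift it off the gutter. Then push the red keeper bar fully across the gutter behind the pipe so that it cannot roll back. Leave the other things on the table where they are.

Things in the scene. Friction and masses are not known exactly. Their poses are not given: they have to be found in the camera images.
- gutter: Sloped aluminium gutter on a wooden board (250x90x16 mm), fixed. Origin: under the board's centre, on the table. x points up the gutter (roughly away from the robot), y across to the left, z up; 'frame' below means this one, in mm. The channel is 66 wide inside, centred on y = 0; its walls, 4 thick, stand 12 above the floor.
- ramp (a point): Middle of the rising floor's low end (frame: -110, 0, 45). The floor rises at 6 degrees from here to the crest; this point's x axis runs up along it, z is square to it. A pipe rolling up has its centre at z = 24 mm here. At this end a lip (inner face at this point, 6 mm thick) stands 8 mm above the floor.
- crest (a point): Crest of the floor, mid width (frame: 52, 0, 62). Beyond it the floor falls at 10 degrees to z = 52 at the end stop; that dip is the pocket. A pipe whose centre is past the crest rolls down into it by itself; short of the crest it rolls back.
- stop_face (a point): Top edge of the yellow end stop's face, mid width (frame: 107, 0, 100).
- pipe: Short steel pipe offcut, blue stripe, 48 mm diameter, 60 mm long, about 0.27 kg, loose. It lies across the gutter, at the start against the low lip, centre near -92, 0, 71 in the gutter's frame. Origin: its centre, mid-length on the axis; y = its own axis; x and z turn as it rolls.
- pocket (a point): Where the pipe's centre is when it lies in the pocket against the stop: x = 83, y = 0, z = 81 in the gutter's frame.
- keeper (a joint): Keeper: flat red bar that swings level about an upright pivot on the gutter's -y side. 0: points straight down the gutter, beside it; negative: further out; pi/2 (end stop): square across the gutter behind the pocket. At q it points along (-cos q, sin q) in the gutter's x, y. Range -0.7 to 1.571, starts -0.4 to 0.05. Friction 0.12 N m (1.5 N near the end): stays where left.
- keeper_pivot (a point): Pivot axis of the keeper at the bar's mid height (frame: 50, -66, 86).
- keeper_end (a point): Point on the keeper bar at mid thickness and mid height, 100 mm from the pivot (the bar ends at 111 mm). The bar is 10 mm thick and 18 mm high, z = 77 to 95 in the gutter's frame.
- nail_carton: Bystander: white and blue carton, 90x66x35 mm, lying loose left of the work; origin under its centre
- big_nut: Bystander: loose rusty nut, 38x40x22 mm, on the table beside the gutter's upper half, 75 to 95 mm to the +y side of its centre line; origin under its centre
- wood_wedge: Bystander: loose softwood wedge, 68x106x26 mm, left of the work; origin under its centre
- grease_tin: Bystander: loose red tin with a grey lid, 64 mm across, 47 mm high, at the back right; origin under its centre
- soapstone: Bystander: loose flat white stick, 54x78x8 mm, at the front right; origin under its centre
- big_bolt: Bystander: loose rusty bolt standing on its head, 28x32 mm, 87 mm high, right of the gutter's far end; origin under its centre
There are look-alikes about, which are no part of the job. What is shaped like the pipe but pink is not meant.

How it is judged:
By the outcome, as a careful person would: the job done as asked, in the order asked, and still so for the second after the job is handed in, with the robot touching nothing.
It also fails if it takes over 54 s, if anything falls off the work surface, if the arm or the gripper's body presses on something with over 40 N, if the wrist force passes 120 N, or if a joint passes its speed limit or range.

## Working session

There is one attempt and no reset: what is moved stays moved. The work goes in short steps, Python scripts to look and compute and a tool call to move; the robot and the scene stay as the last step left them, time stands still between calls to the robot, and variables do not carry over. Pictures are saved under pics/ and viewed, at most 10 in all, crops included, and the job is handed in when it is done.

Besides the shell and the picture viewer there is one more tool, called after "Emit:" by a JSON object that holds its "api" and its "payload", one argument or row to a line. carry_out: Moves the arm, as the interface text tells. Its arguments: {"type":"object","properties":{"motion":{"type":"array"}},"required":["motion"]}

```bash
mkdir -p pics; ls; python3 - <<'E'
from bench import *
import cv2
for n in("scene","top"):
    d=get_image(n); cv2.imwrite(f"pics/{n}0.png",d["color"]); print(n,d["mtx"],d["k1"],d["position"],d["orientation"])
print(read_state())
E
```

```text
pics
scene [[474.13258013   0.         316.95912032]
 [  0.         474.13258013 244.61476035]
 [  0.           0.           1.        ]] -0.04631277787961706 [ -43.15382664 -842.01140711  897.22537937] [ 0.85894904 -0.34127609  0.13535955 -0.35695234]
top [[502.85854747   0.         320.05247058]
 [  0.         502.85854747 237.21107014]
 [  0.           0.           1.        ]] -0.054786999296069346 [ 391.77715865 -251.30592728 1346.21474032] [-0.70370802  0.70845791 -0.0340714   0.04149145]
{'clock': 0.1, 'joints': array([-9.50410124e-01,  3.85471311e-01,  6.81416221e-03, -4.20262807e-04,
       -1.19399823e+00, -2.58647276e-01]), 'joint_vel': array([-0.00077486, -0.00106309,  0.00234981,  0.0026406 ,  0.00051179,
       -0.00078647]), 'joint_efforts': array([-6.35153501e-04, -3.93320203e+01,  1.88930476e+01,  4.19807285e+00,
       -2.62677298e-03,  2.00138982e-05]), 'position': array([ 221.06869466, -584.09370685,  244.3583938 ]), 'ee_rot': array([-1.79808606e-01,  9.83701155e-01,  9.24288292e-04, -2.18759995e-04]), 'contact_force': array([ 0.39362846, -0.28825121,  0.56102654]), 'wrist_torque': array([0.01369178, 0.00917771, 0.00024345]), 'grasp_force': 0.0, 'gripper_width': 85.30686884737582}
```

View pics/scene0.png

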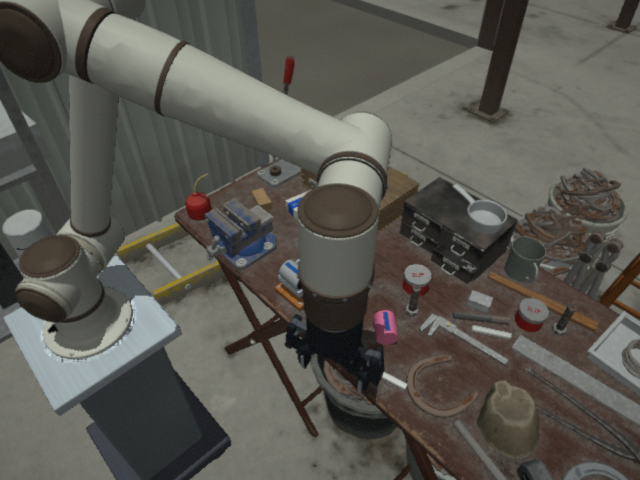

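View pics/top0.png

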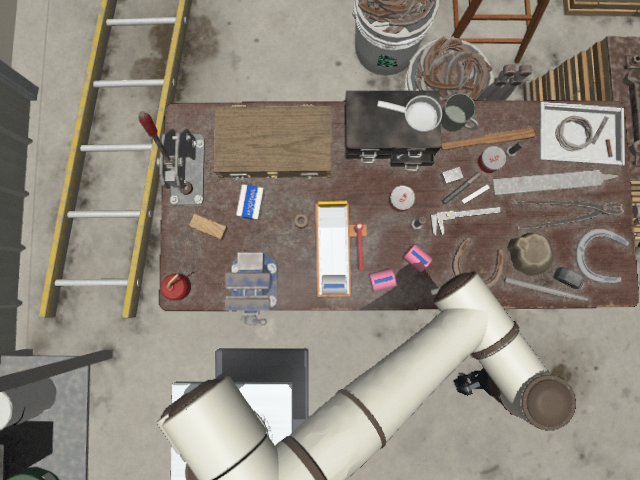

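The top view shows the gutter running from about (333,295) up to (332,203). The pipe is at (334,285), the keeper goes from pivot (360,228) to (361,268), and the pink look-alikes are to the right. The scene view is blocked by the arm. I'll zoom in on the top view to measure.

```bash
cat > h.py <<'E'
from bench import *
import cv2, numpy as np
from scipy.spatial.transform import Rotation as R
def ray(d,uv):
    D=np.array([d["k1"],0,0,0,0],float)
    p=cv2.undistortPoints(np.array(uv,float).reshape(-1,1,2),d["mtx"],D).reshape(-1,2)
    v=np.c_[p,np.ones(len(p))]
    return np.array(d["position"]), R.from_quat(d["orientation"]).apply(v)
def onz(d,uv,z):
    o,v=ray(d,uv); return o+v*((z-o[2])/v[:,2])[:,None]
def proj(d,P):
    r=R.from_quat(d["orientation"]); t=-r.inv().apply(d["position"])
    return cv2.projectPoints(np.array(P,float).reshape(-1,1,3),r.inv().as_rotvec(),t,d["mtx"],np.array([d["k1"],0,0,0,0.]))[0].reshape(-1,2)
E
python3 - <<'E'
from h import *
d=get_image("top"); c=d["color"]
cv2.imwrite("pics/z.png",cv2.resize(c[190:310,290:450],None,fx=5,fy=5,interpolation=cv2.INTER_CUBIC))
hsv=cv2.cvtColor(c,cv2.COLOR_BGR2HSV)
for nm,lo,hi in(("yellow",(18,120,120),(35,255,255)),("red",(0,150,80),(6,255,255)),("orange",(7,140,120),(17,255,255)),("blue",(100,100,60),(125,255,255))):
    m=cv2.inRange(hsv,lo,hi); m[:190]=0;m[310:]=0;m[:,:300]=0;m[:,380:]=0
    for k in cv2.findContours(m,0,2)[0]:
        if cv2.contourArea(k)>12: print(nm,cv2.contourArea(k),cv2.minAreaRect(k),cv2.boundingRect(k))
E
```

```text
yellow 73.5 ((332.0, 202.0), (4.0, 30.0), 90.0) (317, 200, 31, 5)
blue 40.0 ((333.5, 285.5), (3.0, 19.0), 90.0) (324, 284, 20, 4)
```

View pics/z.png

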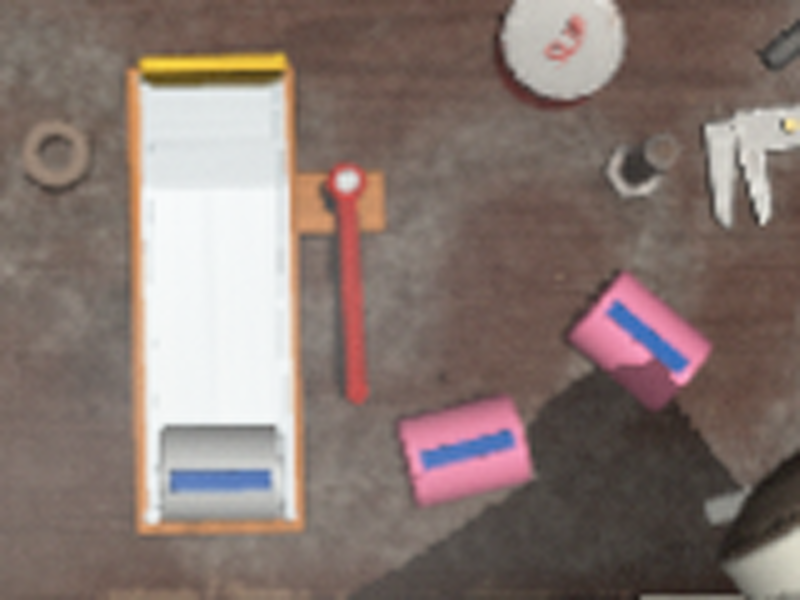

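The crop shows these positions: board corners (138,532), (302,530), (129,69) and (294,66); pivot (347,180); keeper tip (358,402); pipe about (161–282, 425–520).

```bash
python3 - <<'E'
from h import *
d=get_image("top")
f=lambda *p:[((x+.5)/5-.5+290,(y+.5)/5-.5+190) for x,y in p]
b=onz(d,f((138,532),(302,530),(129,69),(294,66)),16); print(b.round(1))
up=(b[2]+b[3]-b[0]-b[1])/2; print("len",np.linalg.norm(up),"wid",np.linalg.norm(b[0]-b[1]),np.linalg.norm(b[2]-b[3]),"ctr",b.mean(0),"yaw",np.arctan2(up[1],up[0]))
p=onz(d,f((347,180),(350,198),(357,385),(358,402)),95);print("keeper",p.round(1))
s=onz(d,f((142,80),(286,76)),100);print("stopface",s.round(1))
c=b.mean(0);c[2]=0;yaw=np.arctan2(up[1],up[0]);Rz=R.from_euler('z',yaw).as_matrix()
print("local",((p-c)@Rz).round(1),((s-c)@Rz).round(1))
P=np.array([[125,45,16],[125,-45,16],[-125,45,16],[-125,-45,16],[107,33,100],[107,-33,100],[50,-66,95],[52,37,74],[-110,37,57],[-110,-37,57],[-92,0,95]],float)
print(((proj(d,P@Rz.T+c)-[290,190])*5+2).round(0))
E
```

```text
[[ 379.2 -229.3   16. ]
 [ 379.7 -315.5   16. ]
 [ 625.8 -225.9   16. ]
 [ 626.8 -314.3   16. ]]
len 246.91742153334104 wid 86.23406869960324 88.45697417478391 ctr [ 502.85915158 -271.2528148    16.        ] yaw 0.009500185845601219
keeper [[ 554.7 -336.4   95. ]
 [ 545.6 -337.8   95. ]
 [ 451.9 -339.9   95. ]
 [ 443.4 -340.3   95. ]]
stopface [[ 605.4 -234.   100. ]
 [ 606.9 -306.2  100. ]]
local [[ 51.2 -65.7  95. ]
 [ 42.1 -66.9  95. ]
 [-51.6 -68.2  95. ]
 [-60.1 -68.5  95. ]] [[102.9  36.3 100. ]
 [103.7 -36.  100. ]]
[[128.  66.]
 [295.  63.]
 [134. 535.]
 [306. 533.]
 [148.  72.]
 [280.  70.]
 [348. 182.]
 [143. 187.]
 [148. 506.]
 [293. 504.]
 [221. 469.]]
```

Emit:
{"api": "carry_out", "payload": {
  "motion": [
    [0,0,0.12,-40,40,0,-0.6],
    [0,0,0.24,-80,80,0,-0.6],
    [0,0,0.35,-120,120,0,-0.6],
    [0,0,0.35,-160,160,0,-0.6],
    [0,0,0.35,-200,200,0,-0.6]
  ]
}}

```text
clock: 0.82
position: [337.9, -325.0, 245.3]
ee_rot: [-0.006, 1.0, -0.0, 0.0]
contact_force: [0.6, -0.0, -0.1]
gripper_width: 17.2
grasp_force: 0.0
```

Emit:
{"api": "carry_out", "payload": {
  "motion": [
    [0,0,0,-13,26,0,-0.6],
    [0,0,0,-25,53,0,-0.6],
    [0,0,0,-25,53,50,-0.6],
    [0,0,0,-25,53,100,-0.6],
    [0,0,0,-25,53,140,-0.6]
  ]
}}

```text
clock: 1.45
position: [361.3, -273.0, 103.8]
ee_rot: [-0.006, 1.0, 0.0, -0.0]
contact_force: [0.7, 0.4, -0.7]
gripper_width: 17.0
grasp_force: 0.0
```

```bash
python3 - <<'E'
from h import *
d=get_image("scene"); c=d["color"]
print(read_state()["position"])
cv2.imwrite("pics/s1.png",cv2.resize(c[160:360,220:460],None,fx=3,fy=3,interpolation=cv2.INTER_CUBIC))
E
```

```text
[ 358.13514609 -271.66996631   99.32368767]
```

View pics/s1.png

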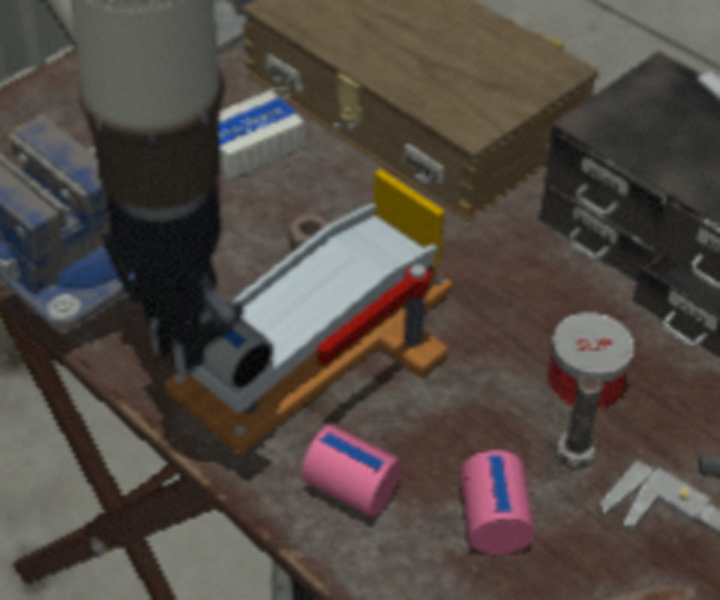

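The pipe (crop ~(240,355)) sits at the low end and the fingers are just behind it. The keeper swings beside the gutter and nothing is in the way. Next I'll lower the fingers and start pushing.

Emit:
{"api": "carry_out", "payload": {
  "motion": [
    [0,0,0,0,0,15,-0.6],
    [0,0,0,0,0,30,-0.6],
    [0,0,0,-5,0,30,-0.6],
    [0,0,0,-10,0,30,-0.6],
    [0,0,0,-14,0,30,-0.6]
  ]
}}

```text
clock: 2.12
position: [376.0, -273.2, 76.1]
ee_rot: [-0.006, 1.0, -0.0, -0.0]
contact_force: [-2.1, -0.0, 1.0]
gripper_width: 16.9
grasp_force: 1.1
```

Emit:
{"api": "carry_out", "payload": {
  "motion": [
    [0,0,0,-7,0,-0.7,-0.6],
    [0,0,0,-14,0,-1.5,-0.6],
    [0,0,0,-21,0,-2.2,-0.6],
    [0,0,0,-28,0,-3,-0.6],
    [0,0,0,-35,0,-3.7,-0.6]
  ]
}}

```text
clock: 2.75
position: [411.3, -272.8, 79.0]
ee_rot: [-0.006, 1.0, 0.0, -0.0]
contact_force: [-1.2, 0.2, 1.7]
gripper_width: 17.2
grasp_force: 1.0
```

```bash
python3 - <<'E'
from h import *
d=get_image("scene"); c=d["color"]
s=read_state();print(s["position"],s["contact_force"])
cv2.imwrite("pics/s2.png",cv2.resize(c[160:360,220:460],None,fx=3,fy=3,interpolation=cv2.INTER_CUBIC))
E
```

```text
[ 412.78155974 -273.05520287   79.25131663] [ 1.38101023 -0.37554415  0.75633941]
```

View pics/s2.png

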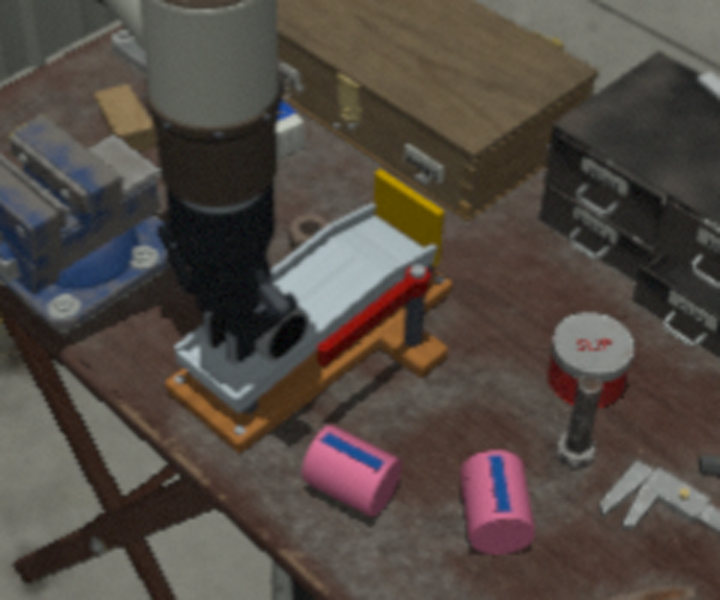

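The pipe is rolling straight ahead of the fingers (crop ~(285,330)), so I'll keep pushing.

Emit:
{"api": "carry_out", "payload": {
  "motion": [
    [0,0,0,-7,0,-0.7,-0.6],
    [0,0,0,-14,0,-1.5,-0.6],
    [0,0,0,-21,0,-2.2,-0.6],
    [0,0,0,-28,0,-3,-0.6],
    [0,0,0,-35,0,-3.7,-0.6]
  ]
}}

```text
clock: 3.42
position: [446.3, -272.4, 82.8]
ee_rot: [-0.006, 1.0, 0.0, -0.0]
contact_force: [-2.1, -0.1, 1.2]
gripper_width: 17.0
grasp_force: 1.0
```

Emit:
{"api": "carry_out", "payload": {
  "motion": [
    [0,0,0,-7,0,-0.7,-0.6],
    [0,0,0,-14,0,-1.5,-0.6],
    [0,0,0,-21,0,-2.2,-0.6],
    [0,0,0,-28,0,-3,-0.6],
    [0,0,0,-35,0,-3.7,-0.6]
  ]
}}

```text
clock: 4.05
position: [481.3, -272.0, 86.5]
ee_rot: [-0.006, 1.0, 0.0, 0.0]
contact_force: [-1.2, 0.2, 1.6]
gripper_width: 17.1
grasp_force: 1.0
```

Emit:
{"api": "carry_out", "payload": {
  "motion": [
    [0,0,0,-6,0,-0.6,-0.6],
    [0,0,0,-12,0,-1.2,-0.6],
    [0,0,0,-18,0,-1.8,-0.6],
    [0,0,0,-24,0,-2.4,-0.6],
    [0,0,0,-30,0,-3,-0.6]
  ]
}}

```text
clock: 4.68
position: [511.2, -271.6, 89.4]
ee_rot: [-0.006, 1.0, 0.0, -0.0]
contact_force: [-2.0, 0.4, 1.0]
gripper_width: 17.3
grasp_force: 1.0
```

```bash
python3 - <<'E'
from h import *
d=get_image("scene"); c=d["color"]
s=read_state();print(s["position"],s["contact_force"])
cv2.imwrite("pics/s3.png",cv2.resize(c[160:360,220:460],None,fx=3,fy=3,interpolation=cv2.INTER_CUBIC))
E
```

```text
[ 512.48500574 -271.7800915    89.6298202 ] [1.62180089 0.11247949 1.08206254]
```

View pics/s3.png

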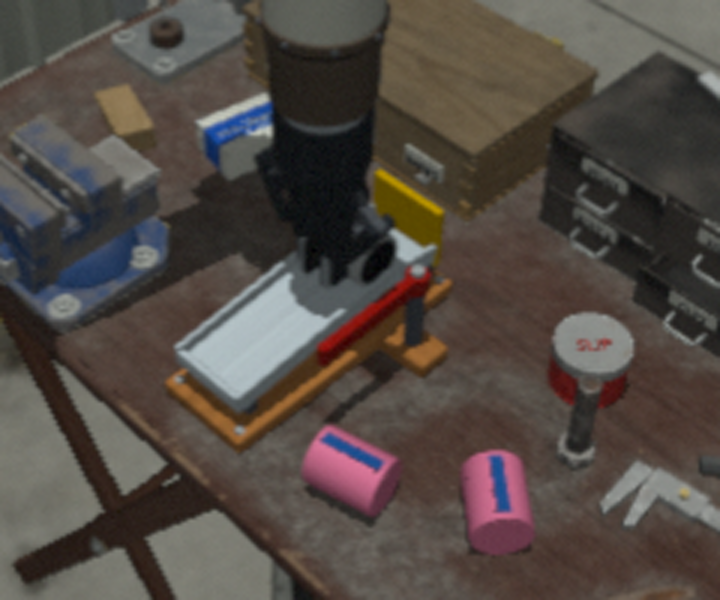

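The pipe (crop ~(378,258)) is just short of the crest. I'll ease it over and follow it.

Emit:
{"api": "carry_out", "payload": {
  "motion": [
    [0,0,0,-5,0,-0.5,-0.6],
    [0,0,0,-10,0,-0.5,-0.6],
    [0,0,0,-15,0,-0.5,-0.6],
    [0,0,0,-22,0,-0.5,-0.6],
    [0,0,0,-29,0,-0.5,-0.6]
  ]
}}

```text
clock: 5.35
position: [540.6, -271.3, 89.9]
ee_rot: [-0.006, 1.0, -0.0, 0.0]
contact_force: [-0.3, 0.3, 0.2]
gripper_width: 16.9
grasp_force: 0.0
```

Emit:
{"api": "carry_out", "payload": {
  "motion": [
    [0,0,0,-3,0,0,-0.6],
    [0,0,0,-3,0,0,-0.6],
    [0,0,0,-3,0,0,-0.6],
    [0,0,0,-3,0,0,-0.6],
    [0,0,0,-3,0,0,-0.6]
  ]
}}

```text
clock: 5.98
position: [542.7, -271.3, 90.0]
ee_rot: [-0.006, 1.0, 0.0, 0.0]
contact_force: [0.2, -0.3, -0.3]
gripper_width: 17.1
grasp_force: 0.0
```

```bash
python3 - <<'E'
from h import *
d=get_image("scene"); c=d["color"]
s=read_state();print(s["position"],s["contact_force"])
cv2.imwrite("pics/s4.png",cv2.resize(c[180:300,300:460],None,fx=5,fy=5,interpolation=cv2.INTER_CUBIC))
E
```

```text
[ 542.77961815 -271.26002236   89.9880423 ] [ 0.44990587 -0.00895178  0.85189542]
```

View pics/s4.png

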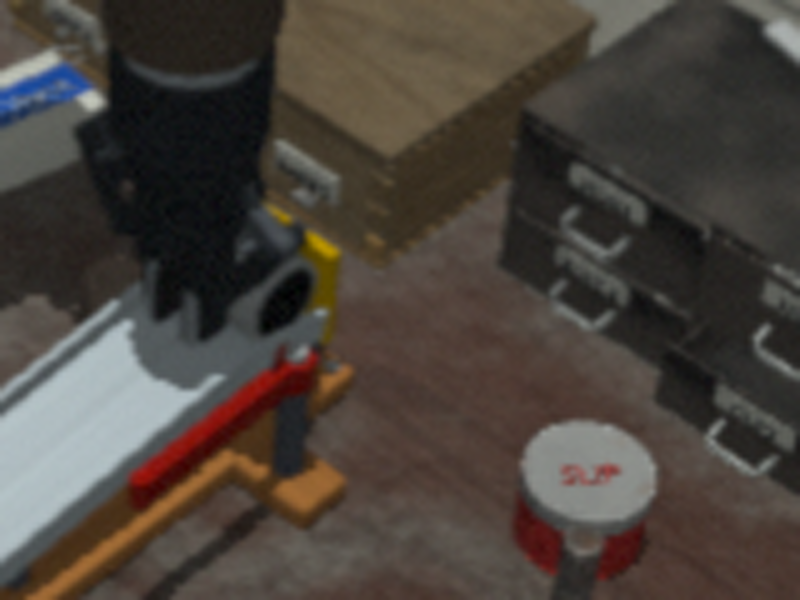

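The pipe rests in the pocket against the yellow stop (crop ~(285,300)). Now I'll lift away, and work out the keeper arc.

Emit:
{"api": "carry_out", "payload": {
  "motion": [
    [0,0,0,8,0,-20,-0.6],
    [0,0,0,20,-5,-65,-1],
    [0,0,0,55,-50,-65,-1],
    [0,0,0,69,-99,-65,-1],
    [0,0,0,69,-99,-65,-1]
  ]
}}

```text
clock: 6.65
position: [473.6, -373.8, 156.6]
ee_rot: [-0.004, 1.0, -0.001, 0.001]
contact_force: [1.2, -0.4, -0.0]
gripper_width: 0.1
grasp_force: 0.0
```

```bash
python3 - <<'E'
from h import *
s=read_state();print(s["position"],s["gripper_width"])
p=np.array([554,-336.5]);r=80;y=.0105
Y=np.array([[np.cos(y),-np.sin(y)],[np.sin(y),np.cos(y)]])
for q in np.r_[-.02,np.linspace(.1,1.571,15)]:
    u=np.array([-np.cos(q),np.sin(q)]);n=np.array([-np.sin(q),-np.cos(q)])
    w=p+Y@(r*u+n*(5+abs(11*np.sin(q))+14.5*np.cos(q)))
    print(round(q,2),w.round(1))
d=get_image("top"); c=d["color"]
cv2.imwrite("pics/t2.png",cv2.resize(c[190:310,290:450],None,fx=5,fy=5,interpolation=cv2.INTER_CUBIC))
E
```

```text
[ 473.62588521 -373.79805374  156.61950998] 0.10425677364966383
-0.02 [ 474.6 -358.6]
0.1 [ 472.5 -349.8]
0.21 [ 471.4 -342.1]
0.31 [ 471.  -334.1]
0.42 [ 471.5 -325.9]
0.52 [ 472.9 -317.6]
0.63 [ 475.3 -309.3]
0.73 [ 478.6 -301.2]
0.84 [ 482.9 -293.3]
0.94 [ 488.2 -285.8]
1.05 [ 494.4 -278.8]
1.15 [ 501.6 -272.5]
1.26 [ 509.5 -267.1]
1.36 [ 518.2 -262.5]
1.47 [ 527.4 -259. ]
1.57 [ 537.2 -256.7]
```

View pics/t2.png

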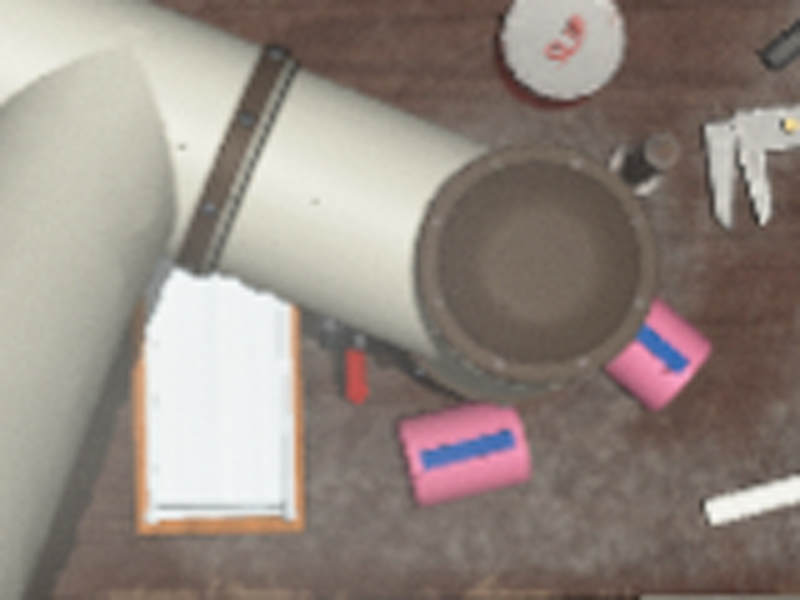

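The arm hides most of the work from above, but the bar tip (crop ~(357,375)) has not moved. I'll go down beside it.

Emit:
{"api": "carry_out", "payload": {
  "motion": [
    [0,0,0,0,0,20,-1],
    [0,0,0,0,0,42,-1],
    [0,0,0,0,0,62,-1],
    [0,0,0,0,0,62,-1],
    [0,0,0,0,8,62,-1]
  ]
}}

```text
clock: 7.32
position: [475.8, -362.9, 94.1]
ee_rot: [-0.006, 1.0, -0.001, 0.001]
contact_force: [0.0, 0.3, 0.4]
gripper_width: -0.2
grasp_force: 0.0
```

Emit:
{"api": "carry_out", "payload": {
  "motion": [
    [0,0,0,0,4,0,-1],
    [0,0,0,2.3,12.7,0,-1],
    [0,0,0,3.4,20.5,0,-1],
    [0,0,0,3.7,28.5,0,-1],
    [0,0,0,3.1,36.5,0,-1]
  ]
}}

```text
clock: 7.95
position: [471.3, -326.2, 93.0]
ee_rot: [-0.006, 1.0, -0.0, -0.0]
contact_force: [1.1, -2.3, 1.1]
gripper_width: 0.4
grasp_force: 1.0
```

Emit:
{"api": "carry_out", "payload": {
  "motion": [
    [0,0,0,-1.5,8.4,0,-1],
    [0,0,0,-4,16.7,0,-1],
    [0,0,0,-7.4,24.7,0,-1],
    [0,0,0,-11.8,32.6,0,-1],
    [0,0,0,-17.2,40,0,-1]
  ]
}}

```text
clock: 8.57
position: [488.1, -285.8, 92.7]
ee_rot: [-0.006, 1.0, 0.0, -0.0]
contact_force: [-0.2, -1.4, -0.9]
gripper_width: 0.0
grasp_force: 0.9
```

Emit:
{"api": "carry_out", "payload": {
  "motion": [
    [0,0,0,-6.3,7,0,-1],
    [0,0,0,-13.6,13.2,0,-1],
    [0,0,0,-21.5,18.5,0,-1],
    [0,0,0,-30.3,23,0,-1],
    [0,0,0,-39.5,26.4,0,-1]
  ]
}}

```text
clock: 9.2
position: [527.6, -259.1, 92.7]
ee_rot: [-0.006, 1.0, 0.0, -0.0]
contact_force: [-2.4, -1.6, 0.4]
gripper_width: 0.1
grasp_force: 1.0
```

Emit:
{"api": "carry_out", "payload": {
  "motion": [
    [0,0,0,-4,1,0,-1],
    [0,0,0,-7,2,0,-1],
    [0,0,0,-9,2,0,-1],
    [0,0,0,-9,2,0,-1]
  ]
}}

```text
clock: 9.7
position: [535.8, -257.2, 92.8]
ee_rot: [-0.006, 1.0, 0.0, -0.001]
contact_force: [-3.0, 0.6, 0.7]
gripper_width: 0.2
grasp_force: 1.2
```

Emit:
{"api": "carry_out", "payload": {
  "motion": [
    [0,0,0,-1,0,0,-1],
    [0,0,0,-2,0,0,-1],
    [0,0,0,-2,0,0,-1]
  ]
}}

```text
clock: 10.07
position: [535.9, -257.2, 92.7]
ee_rot: [-0.006, 1.0, 0.001, -0.003]
contact_force: [-6.0, -0.2, 3.2]
gripper_width: 0.0
grasp_force: 3.5
```

Emit:
{"api": "carry_out", "payload": {
  "motion": [
    [0,0,0,-1.5,0,0,-1],
    [0,0,0,-2.5,0,0,-1],
    [0,0,0,-2.5,0,0,-1]
  ]
}}

```text
clock: 10.45
position: [536.0, -257.2, 92.7]
ee_rot: [-0.005, 1.0, 0.001, -0.005]
contact_force: [-11.7, 0.4, 6.8]
gripper_width: -0.1
grasp_force: 5.9
```

Emit:
{"api": "carry_out", "payload": {
  "motion": [
    [0,0,0,5,0,0,-1],
    [0,0,0,25,0,0,-1],
    [0,0,0,30,0,-50,-1],
    [0,0,0,30,0,-105,-1],
    [0,0,0,40,-50,-130,-1]
  ]
}}

```text
clock: 11.08
position: [504.9, -307.4, 228.0]
ee_rot: [-0.009, 1.0, -0.002, 0.005]
contact_force: [0.7, -1.8, -0.3]
gripper_width: 0.1
grasp_force: 0.0
```

Emit:
{"api": "carry_out", "payload": {
  "motion": [
    [0,0,0,30,-50,0,-1],
    [0,0,0,60,-100,0,-1],
    [0,0,0,90,-150,0,-1],
    [0,0,0,120,-200,0,-1],
    [0,0,0,150,-250,0,-1]
  ]
}}

```text
clock: 11.7
position: [354.5, -562.1, 223.8]
ee_rot: [-0.006, 1.0, -0.002, 0.002]
contact_force: [0.5, -0.4, -0.1]
gripper_width: -0.2
grasp_force: 0.0
```

```bash
python3 - <<'E'
from h import *
a=get_image("top")["color"][190:310,290:450]
b=get_image("scene")["color"][180:300,300:460]
f=lambda i:cv2.resize(i,(400,300),interpolation=cv2.INTER_CUBIC)
cv2.imwrite("pics/f.png",np.vstack([cv2.resize(a,(400,300),interpolation=2),f(b)]))
E
```

```text
(no output)
```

View pics/f.png

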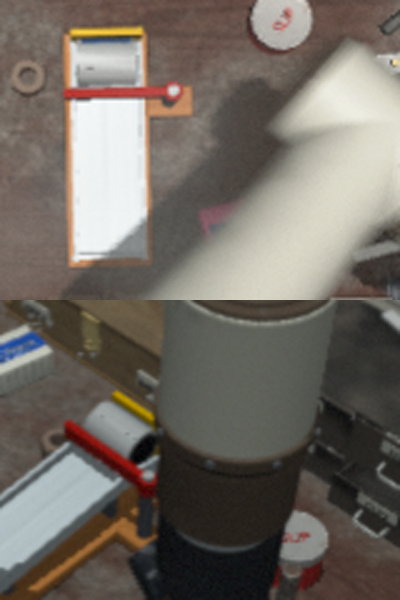

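The keeper lies square across the gutter (top view row ~92), with the pipe behind it against the stop, and the other things are where they were. I'll hand it in.

Emit:
{"api": "carry_out", "payload": {
  "motion": [
    [0,0,0,0,0,0,-1],
    [0,0,0,0,0,0,-1],
    [0,0,0,0,0,0,-1]
  ]
}}

```text
clock: 12.18
position: [355.5, -558.8, 223.4]
ee_rot: [-0.007, 1.0, -0.0, 0.0]
contact_force: [0.7, 0.4, -0.2]
gripper_width: 0.0
grasp_force: 0.0
```

```bash
python3 -c "
from bench import *
print(job_done())"
```

```text
the job is handed in; nothing more can be done
None
```

The pipe is in the pocket against the yellow stop, the red keeper is pushed fully across behind it to its end stop, and the job was handed in at about 12 s; no verdict was returned.

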